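# Click the kit tally wheel on to its index pin

## Robot

A 7-joint arm with a two-finger parallel gripper is mounted at the origin on the work surface. World frame = base frame: x ahead of the robot, y to its left, z up, the work surface at z = 0. Lengths are in m, angles in rad, forces in N, time in s.
With the tool pointing down it reaches from about 0.425 to 1.025 m from the base axis. Payload 3.6 kg.
Tool frame: the origin (TCP) lies between the finger pads; the fingertips stand 22 mm ahead of it and the grasp point (between the pads) lies 3 mm ahead of it (robot.nose_length is the distance from the TCP to the fingertips, in m); z points along the fingers, x is the direction in which the jaws open and shut, and the axes are right-handed (so a half turn about z gives the same grasp; the last joint's range is limited). The gripper opens to 85 mm and grips with 20 to 120 N. Pads are 22 mm wide; open, the fingers measure 114 mm over their backs; the gripper's body (76 mm by 85 mm) begins 54 mm behind the grasp point. The pads swing forward as they close: fully open they stand 13 mm farther back than shut.
Start: joints at [1.21, 0.591, 0.048, 1.609, -0.033, 0.943, -0.034], TCP at [0.192, -0.699, 0.253] pointing down, gripper open.
Joint ranges: [-2.69, 2.69], [-0.47, 2.24], [-1.27, 1.36], [0.19, 2.51], [-1.53, 4.68], [0.08, 2.07], [-3.09, 3.09]. Speed limits (rad/s): [2.57, 2.57, 3.14, 3.14, 3.14, 3.14, 3.14].

## Interface

Orientations are given as a 3x3 rotation matrix whose columns are the frame's x, y, z axes.
In Python, from rig import robot gives the robot as it stands. The module is installed in compiled form; this text tells all that it offers.
- The arm moves only by the tool jog_arm, never from a script. Its argument "commands" is a list of rows, each a list of 3 entries, a list of its own where there are three numbers: the shift along the tool's x, y, z in cm, then the turn, a rotation vector about the tool's x, y, z in rad, then the finger opening in cm, from 0 to 8.54. A call has 1 to 8 rows; each row shifts and turns the commanded pose from where the row before left it, along the tool's axes as they then stand; what a row does not reach is not made up. A row lasts 1/12 s, in which the tool goes at most 41.7 mm and 7.16 degrees, less where a joint would pass 70% of its speed; a pose out of reach is approached as far as the arm can. A call is refused whole if a number of a shift passes 4.17 or a number of a turn 0.125, either way. A call with a gripper value outside its range is refused whole. The fingers move at their own pace and stop on an object; "squeeze" is the grip in N (left out, the last holds). Time passes only in rows, so rows that do not move let the fingers close. It gives the time, the measured TCP pose, the force and the opening at its end, in the units of the state.
- robot.read_state(): the state, without advancing time (a new reading comes with each control period).
- robot.get_image(name): name is "side" or "top"; returns the picture (384x512x3 uint8, blue, green, red); there is no depth.
- robot.camera_info(name): a dict with "K" (3x3 intrinsics, pixels), "position" and "rotation" of the camera in the world. Camera axes: x right, y up, looking along -z (the intrinsics and any distortion apply to the point x, -y, -z); pixel columns grow to the right and rows downward; lengths in m; the calibration is good to about 2 mm. A picture is of the moment at which its call begins. camera_info takes no time and is no camera call.
- robot.job_done(): hands the job in, once; it reports no verdict.
Trained networks look in the newest picture that a camera, given by its name, has taken for a name from the list of things; names that differ only in an ending like _2 or _b are one class to them, and where a whole thing is asked for, a point or a joint stands for the part that bears it (a point fixed in the world has none). Each returns a list of dicts, best first, with "confidence" (0 to 1); they miss things now and then, are a little off and sometimes report something else, mostly with a low value. They report only what shows in the picture. A call takes as long as a camera call. They do not tell look-alikes from the thing itself.
- robot.silhouettes(camera, label): "pixels" (384x512 bool, what is visible of it).
- robot.mark_of(camera, label): "xyz" ([x, y, z] in m, in the coordinates of the camera as it stood for that picture, good to about 4 mm: a listed point, or the origin of a listed thing).
The state is a dict: "clock": time; "q": joint angles; "joint_vel": joint speeds; "tau": joint torques, N m; "position": TCP position; "ee_rot": TCP orientation; "force": force on the tool from outside, world axes, zero at the start; "moment": the same for the moment, N m; "width": opening from 0.0 (shut) to 1.0 (fully open).
Only numpy, scipy, OpenCV 4.12 (cv2) and the standard library are available. Lean on these libraries where they do the work, as an engineer would, in place of code of your own. Each camera call takes 0.05 s, during which the arm holds its last target.

## Task

The connector kit is packed, so bring the tally wheel on the bench to its full count: with a fingertip in the open front of the unit, flick the star wheel's teeth so that it turns anticlockwise (seen from above), click by click, until the tooth with the steel strip rests pointing at the tall metal index pin, and do not let it run on past the pin. Pick nothing up, leave the loose connectors and the jar where they are, and finish with the hand clear of everything.

Things in the scene. Friction and masses are not known exactly. Their poses are not given: they have to be found in the camera images.
- tally: Tally unit screwed to the bench: dark steel round base 204 mm across, 10 mm thick, with a grey guard wall (radius 74 to 81 mm, top 46 mm above the bench) all round but the front, open 62 deg either side of unit -x. Origin on the wheel's upright axis at bench height. -x points out of the open front, about towards the robot; z up.
- star (a joint): Angle (rad, grows anticlockwise seen from above) of the black star thumbwheel. Starts at rest at click 0, within 0.1, strip tooth pointing straight out of the front (unit -x). Clicks every pi/4; in each, some tooth points straight out of the front. A tooth pushed well past half way snaps on into the next click; this takes up to about 8 N at the tip. Stops at -0.45 and 4.6.
- window (a point): Middle of the open front: 66 mm from the wheel axis along unit -x, 32 mm above the bench (mid-height of the teeth), axes as tally. The wheel has 8 straight radial teeth 45 deg apart, 8 mm thick with round 10 mm tips reaching radius 69 mm, on a hub of radius 40 mm; hub and teeth lie 22 to 42 mm above the bench, free space beneath down to 10 mm.
- gap_in (a point): Where a fingertip goes in from above: in the gap between two teeth at rest, 66 mm from the axis along unit -x and 24 mm to unit +y, 27 mm above the bench. Moved straight from here to gap_out, the fingertip pushes the front tooth on by exactly one click (anticlockwise; teeth in the front move to unit -y). The guard wall hinders two clicks in one sweep.
- gap_out (a point): The next gap at rest, 66 mm from the axis along unit -x and 24 mm to unit -y, 27 mm above the bench: a fingertip that made a click can be lifted straight out here.
- mark (a point): Outer end of the steel strip (6 mm wide, 52 mm long, 2.5 mm proud of the wheel) on the marked tooth: 64 mm from the axis, 45 mm above the bench; turns with the wheel.
- pin: Fixed tall metal index pin, 12 mm thick with a 24 mm head, top 66 mm above the bench; origin at its foot, 10 mm up. It stands outside the guard wall, 92 mm from the wheel axis, in one of three holes: where the strip tooth points after 2 clicks (unit -y), 3 clicks (halfway between -y and +x) or 4 clicks (unit +x). Low metal plugs (12 mm across, 6 mm high) fill the other two.
- plug_a: Fixed low metal plug, 12 mm across and 6 mm high, in a hole without the pin; no work is done on it. Origin at its underside.
- plug_b: A second such plug in the other hole without the pin. Origin at its underside.
- conn_wide: Loose black connector housing, 42 mm wide, about 51 mm long, 26 mm high, with green seal ribs; not to be moved. Origin: under the centre of its main block; x along its length.
- conn_slim: Loose black connector housing, 20 mm wide, about 53 mm long, 24 mm high, with green seal ribs; not to be moved. Origin: under the centre of its main block; x along its length.
- seal_jar: Loose upright jar with white cap, 40 mm across, 50 mm high; not to be moved. Origin: centre of its underside.
Things that resemble listed ones, but are neither listed nor needed, are in the scene too. There is more than one size of the tally; the one meant has the size given above.

How it is judged:
By the outcome, as a careful person would: the job done as asked, in the order asked, and still so for the second after the job is handed in, with the robot touching nothing.
It also fails if it takes over 54 s, if anything falls off the work surface, if the arm or the gripper's body presses on something with over 40 N, if the wrist force passes 120 N, or if a joint passes its speed limit or range.

## Working session

There is one attempt and no reset: what is moved stays moved. The work goes in short steps, Python scripts to look and compute and a tool call to move; the robot and the scene stay as the last step left them, time stands still between calls to the robot, and variables do not carry over. Pictures are saved under pics/ and viewed, and the job is handed in when it is done.

Besides the shell and the picture viewer there is one more tool, called after "Request:" as name([rows], argument=value, ...), one row to a line, values as JSON. jog_arm: Moves the arm, as the interface text tells. Its arguments: {"type":"object","properties":{"commands":{"type":"array","items":{"type":"array"}},"squeeze":{"type":"number"}},"required":["commands"]}

```bash
mkdir -p pics; python3 - <<'E'
from rig import robot
import cv2,numpy as np
s=robot.read_state()
print(s['clock'],s['position'],s['ee_rot'],s['width'],robot.nose_length)
for c in('side','top'):
    im=robot.get_image(c);cv2.imwrite(f'pics/{c}0.png',im)
    ci=robot.camera_info(c);print(c,ci)
    R=np.array(ci['rotation']);p=np.array(ci['position'])
    for l in('tally','window','mark','pin','plug_a','gap_in','gap_out','conn_wide','conn_slim','seal_jar'):
        for d in robot.mark_of(c,l)[:4]:
            print(c,l,round(d['confidence'],2),np.round(p+R@np.array(d['xyz']),4))
E
```

```text
0.0 [ 0.19164276 -0.69840645  0.25212861] [[ 2.64629333e-01 -9.64349938e-01 -7.16366921e-04]
 [-9.64347574e-01 -2.64630273e-01  2.13916904e-03]
 [-2.25247990e-03  1.24739828e-04 -9.99997455e-01]] 0.9970529756592454 0.022
side {'K': array([[407.12672367,   0.        , 253.26217852],
       [  0.        , 407.12672367, 194.23744801],
       [  0.        ,   0.        ,   1.        ]]), 'position': array([ 0.34564333, -0.58827996,  0.47031209]), 'rotation': array([[ 0.91186285,  0.20409364, -0.35616279],
       [-0.41046812,  0.46326851, -0.78542868],
       [ 0.00469801,  0.8623967 ,  0.50621128]])}
side tally 0.82 [ 0.5977 -0.1938  0.0013]
side tally 0.73 [ 0.5448  0.0425 -0.0032]
side tally 0.64 [0.4972 0.2867 0.0031]
side window 0.71 [0.4822 0.0548 0.0327]
side window 0.63 [0.4529 0.3151 0.0208]
side mark 0.84 [0.453  0.3107 0.0371]
side mark 0.78 [0.4884 0.0553 0.0439]
side mark 0.67 [ 0.5492 -0.1792  0.0374]
side pin 0.53 [ 0.5224 -0.0433  0.0113]
side plug_a 0.63 [ 0.7105  0.0336 -0.0012]
side plug_a 0.55 [0.6328 0.0225 0.011 ]
side plug_a 0.4 [ 0.5993 -0.0342  0.0116]
side gap_i
[... 1120 characters left out ...]
253]
top mark 0.8 [ 0.5511 -0.1833  0.0355]
top mark 0.69 [0.4838 0.0587 0.0516]
top pin 0.74 [5.437e-01 4.990e-02 4.000e-04]
top pin 0.48 [ 0.5273 -0.0458  0.011 ]
top plug_a 0.68 [0.4849 0.0801 0.0293]
top plug_a 0.59 [0.6346 0.0226 0.011 ]
top gap_in 0.9 [0.4828 0.0806 0.0268]
top gap_in 0.83 [ 0.5522 -0.1659  0.0207]
top gap_in 0.69 [ 0.5945 -0.0306  0.011 ]
top gap_in 0.59 [0.4556 0.3263 0.0164]
top gap_out 0.86 [0.4399 0.302  0.0282]
top gap_out 0.79 [ 0.5435 -0.2045  0.0195]
top gap_out 0.59 [0.4788 0.0365 0.0243]
top conn_wide 0.93 [ 0.6095  0.1939 -0.0023]
top conn_slim 0.63 [ 0.4858 -0.103   0.0008]
top seal_jar 0.8 [ 0.7076  0.0348 -0.002 ]
top seal_jar 0.46 [0.5426 0.0486 0.    ]
```

View pics/side0.png

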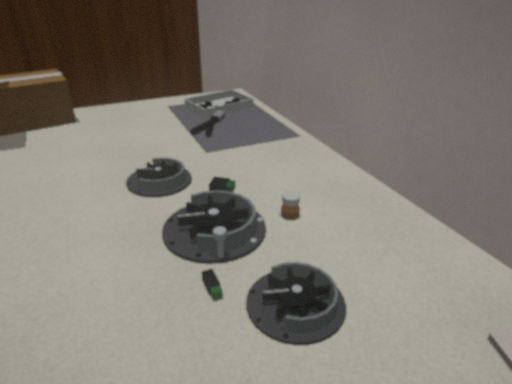

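View pics/top0.png

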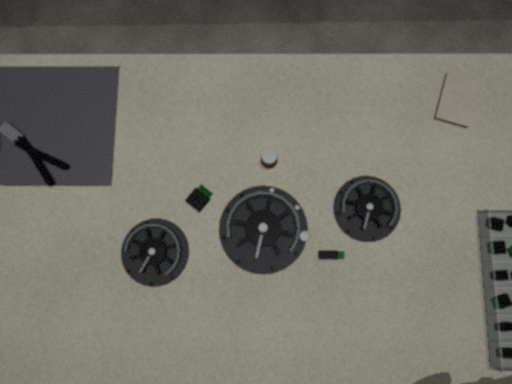

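The side view shows three tally units. The large middle one (top px 263,228) has its pin at (304,236) and plugs at (297,207) and (271,190). Next I'll refine its pose and yaw.

```bash
python3 - <<'E'
from rig import robot
import cv2,numpy as np
a=cv2.imread('pics/top0.png')[170:290,200:330];cv2.imwrite('pics/tc.png',cv2.resize(a,None,fx=5,fy=5,interpolation=cv2.INTER_CUBIC)[:600])
a=cv2.imread('pics/side0.png')[180:270,150:280];cv2.imwrite('pics/sc.png',cv2.resize(a,None,fx=6,fy=6,interpolation=cv2.INTER_CUBIC))
def ray(c,u,v,z):
    ci=robot.camera_info(c);K=ci['K'];d=np.linalg.inv(K)@[u,v,1];d=ci['rotation']@(d*[1,-1,-1]);p=ci['position'];return p+d*(z-p[2])/d[2]
for c in('top','side'):
    im=robot.get_image(c)
    ds=robot.silhouettes(c,'tally')
    for d in ds[:3]:
        m=d['pixels'].astype(np.uint8);n=m.sum()
        cs,_=cv2.findContours(m,0,1);k=max(cs,key=cv2.contourArea).reshape(-1,2)
        P=np.array([ray(c,u,v,0.01)[:2] for u,v in k])
        h=cv2.convexHull(P.astype(np.float32)).reshape(-1,2)
        (e,ax,an)=cv2.fitEllipse(h)
        print(c,n,d['confidence'],e,ax)
    for l in('pin','plug_a'):
        for d in robot.silhouettes(c,l)[:5]:
            v,u=np.nonzero(d['pixels']);print(c,l,d['confidence'],len(u),u.mean(),v.mean(),v.min(),v.max(),ray(c,u.mean(),v.mean(),.016 if l!='pin' else .066))
E
```

```text
top 3760 0.79 (0.49240127205848694, 0.2888033986091614) (0.15536761283874512, 0.15675683319568634)
top 3587 0.75 (0.5941370129585266, -0.19448032975196838) (0.1539267897605896, 0.1563928872346878)
top 6065 0.62 (0.5456063747406006, 0.04334062337875366) (0.20090964436531067, 0.20286045968532562)
top pin 0.61 100 303.93 235.78 230 241 [ 0.52499352 -0.04533562  0.066     ]
top pin 0.47 453 198.94260485651213 197.5253863134658 184 211 [0.60746745 0.18301246 0.066     ]
side 5341 0.88 (0.55239337682724, 0.052868906408548355) (0.1991022676229477, 0.25485703349113464)
side 6474 0.82 (0.5982203483581543, -0.19432491064071655) (0.153303861618042, 0.1771128922700882)
side 1847 0.76 (0.4970788359642029, 0.29386553168296814) (0.14895877242088318, 0.2040957659482956)
side pin 0.59 282 219.7836879432624 239.5035460992908 227 257 [ 0.51910814 -0.07311191  0.066     ]
```

View pics/tc.png

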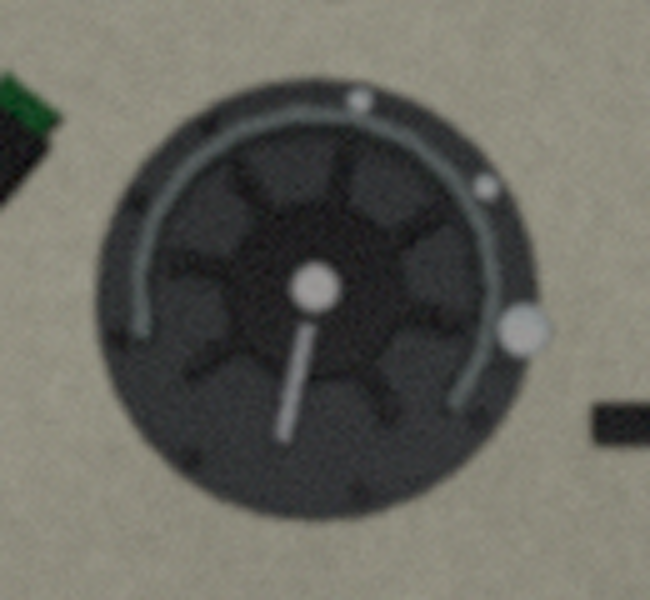

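View pics/sc.png

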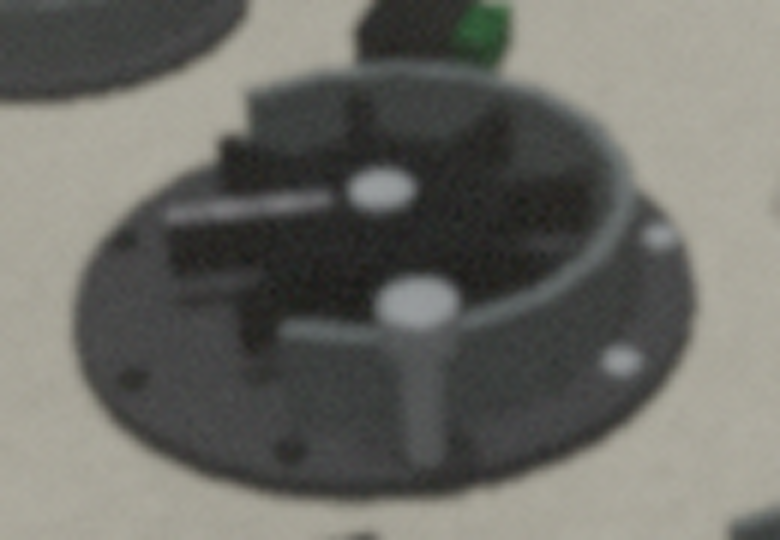

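```bash
cat > h.py <<'E'
from rig import robot
import numpy as np
def ray(c,u,v,z):
    ci=robot.camera_info(c);K=ci['K'];d=np.linalg.inv(K)@[u,v,1];d=ci['rotation']@(d*[1,-1,-1]);p=ci['position'];return p+d*(z-p[2])/d[2]
def proj(c,P):
    ci=robot.camera_info(c);q=ci['rotation'].T@(np.array(P)-ci['position']);h=ci['K']@(q*[1,-1,-1]);return h[:2]/h[2]
E
python3 - <<'E'
from h import *
from scipy.optimize import least_squares
T=lambda x,y,z:ray('top',200+x/5,170+y/5,z)[:2]
S=lambda x,y,z:ray('side',150+x/6,180+y/6,z)[:2]
for n,f,x,y,z in[('c',T,317.5,298.5,.01),('pa',T,360,101,.016),('pb',T,486,186,.016),('pin',T,523,330,.066),('tip',T,284,440,.045),('inn',T,308,325,.045),('Spa',S,657,237,.016),('Spb',S,622,361,.016),('Spin',S,418,302,.066),('Stip',S,168,214,.045),('Sinn',S,328,198,.045)]:print(n,np.round(f(x,y,z),4))
def fit(pa,pb,pin,c=None):
    def r(p):
        o=[]
        for P,a in((pa,0),(pb,-45),(pin,-90)):
            t=p[2]+np.radians(a);o+=list(p[:2]+.092*np.array([np.cos(t),np.sin(t)])-P)
        if c is not None:o+=list(p[:2]-c)
        return o
    s=least_squares(r,[.545,.045,-.15]);print(s.x,np.round(s.fun*1e3,1))
fit(T(360,101,.016),T(486,186,.016),T(523,330,.066),T(317.5,298.5,.01))
fit(S(657,237,.016),S(622,361,.016),S(418,302,.066))
E
```

```text
c [0.5429 0.042 ]
pa [0.6334 0.0228]
pb [ 0.5941 -0.0348]
pin [ 0.5245 -0.0468]
tip [0.4779 0.056 ]
inn [0.528  0.0458]
Spa [0.6358 0.0209]
Spb [ 0.5971 -0.0367]
Spin [ 0.5279 -0.0486]
Stip [0.4818 0.056 ]
Sinn [0.5308 0.0445]
[ 0.54353458  0.04238085 -0.20988107] [ 0.1  0.4 -0.5  0.  -0.2 -0.8  0.6  0.4]
[ 0.5467995   0.04073341 -0.21230032] [ 0.9  0.5 -0.4  0.1 -0.5 -0.6]
```

```bash
cat >> h.py <<'E'
from scipy.spatial.transform import Rotation as Ro
C=np.array([.545,.0418,0]);YAW=-.21
ux=np.array([np.cos(YAW),np.sin(YAW),0]);uy=np.array([-ux[1],ux[0],0])
def U(x,y,z):return C+ux*x+uy*y+np.array([0,0,z])
RT=np.column_stack([ux,-uy,[0,0,-1]])
def plan(wps,maxs=.035,maxt=.11,pose=None):
    s=robot.read_state();p=np.array(s['position']);R=np.array(s['ee_rot'])
    if pose:p,R=pose
    for P,Rg in wps:
        rv=Ro.from_matrix(R.T@Rg).as_rotvec();n=int(np.ceil(max(np.linalg.norm(P-p)/maxs,np.linalg.norm(rv)/maxt)))
        for i in range(n):
            r=Ro.from_matrix(R.T@Rg).as_rotvec()/(n-i);t=R.T@((P-p)/(n-i))*100
            t=np.round(t,2);r=np.round(r,3)
            print([[*t.tolist()],[*r.tolist()],0])
            p=p+R@(t/100);R=R@Ro.from_rotvec(r).as_matrix()
        print('--',p)
E
python3 - <<'E'
from h import *
R0=robot.read_state()['ee_rot']
plan([(np.array([.47,-.35,.22]),RT),(U(-.066,.024,.20),RT)])
E
```

```text
[[-2.02, -2.77, 0.26], [0.0, -0.0, -0.084], 0]
[[-1.78, -2.93, 0.26], [0.0, -0.0, -0.084], 0]
[[-1.53, -3.07, 0.26], [0.0, -0.0, -0.084], 0]
[[-1.27, -3.19, 0.25], [0.0, -0.0, -0.084], 0]
[[-1.0, -3.29, 0.26], [0.0, 0.0, -0.084], 0]
[[-0.72, -3.36, 0.25], [0.0, 0.0, -0.084], 0]
[[-0.43, -3.41, 0.26], [0.0, 0.0, -0.084], 0]
[[-0.14, -3.43, 0.25], [0.0, 0.0, -0.084], 0]
[[0.14, -3.43, 0.26], [0.0, 0.0, -0.084], 0]
[[0.43, -3.41, 0.25], [0.0, 0.0, -0.084], 0]
[[0.72, -3.36, 0.26], [0.0, 0.0, -0.084], 0]
[[0.99, -3.29, 0.25], [0.0, 0.0, -0.084], 0]
[[1.27, -3.19, 0.26], [0.0, 0.0, -0.085], 0]
-- [ 0.46998695 -0.35000865  0.21998227]
[[-0.57, -3.25, 0.15], [0.0, 0.0, 0.0], 0]
[[-0.57, -3.25, 0.15], [0.0, 0.0, 0.0], 0]
[[-0.57, -3.25, 0.15], [0.0, 0.0, 0.0], 0]
[[-0.57, -3.25, 0.15], [0.0, 0.0, 0.0], 0]
[[-0.57, -3.25, 0.16], [0.0, 0.0, 0.0], 0]
[[-0.57, -3.25, 0.15], [0.0, 0.0, 0.0], 0]
[[-0.57, -3.25, 0.16], [0.0, 0.0, 0.0], 0]
[[-0.57, -3.26, 0.15], [0.0, 0.0, 0.0], 0]
[[-0.57, -3.25, 0.16], [0.0, 0.0, 0.0], 0]
[[-0.57, -3.26, 0.15], [0.0, 0.0, 0.0], 0]
[[-0.58, -3.25, 0.16], [0.0, 0.0, 0.0], 0]
[[-0.57, -3.26, 0.15], [0.0, 0.0, 0.0], 0]
[[-0.58, -3.25, 0.16], [0.0, 0.0, 0.0], 0]
-- [0.48542539 0.07899176 0.19996653]
```

Request:
jog_arm([
  [[-2.0,-2.8,0.25],[0,0,-0.084],0],
  [[-1.8,-2.9,0.25],[0,0,-0.084],0],
  [[-1.5,-3.1,0.25],[0,0,-0.084],0],
  [[-1.25,-3.2,0.25],[0,0,-0.084],0],
  [[-1.0,-3.3,0.25],[0,0,-0.084],0],
  [[-0.7,-3.35,0.25],[0,0,-0.084],0],
  [[-0.45,-3.4,0.25],[0,0,-0.084],0],
], squeeze=60)

```text
clock: 2.08
position: [0.3429, -0.5103, 0.236]
ee_rot: [[0.758, -0.653, 0.0], [-0.653, -0.758, -0.001], [0.001, 0.0, -1.0]]
force: [0.3, -0.4, 0.6]
width: 0.011
```

Request:
jog_arm([
  [[-0.15,-3.4,0.25],[0,0,-0.084],0],
  [[0.15,-3.4,0.25],[0,0,-0.084],0],
  [[0.45,-3.4,0.25],[0,0,-0.084],0],
  [[0.7,-3.35,0.25],[0,0,-0.084],0],
  [[1.0,-3.3,0.25],[0,0,-0.084],0],
  [[1.25,-3.2,0.25],[0,0,-0.085],0],
  [[0,0,0],[0,0,0],0],
])

```text
clock: 2.67
position: [0.476, -0.3429, 0.2211]
ee_rot: [[0.981, -0.195, 0.005], [-0.195, -0.981, 0.004], [0.004, -0.005, -1.0]]
force: [-0.3, 1.0, 0.1]
width: 0.002
```

Request:
jog_arm([
  [[-0.6,-3.25,0],[0,0,0],0],
  [[-0.6,-3.25,0],[0,0,0],0],
  [[-0.6,-3.25,0],[0,0,0],0],
  [[-0.6,-3.25,0],[0,0,0],0],
  [[-0.6,-3.25,0],[0,0,0],0],
  [[-0.6,-3.25,0],[0,0,0],0],
  [[-0.6,-3.25,0],[0,0,0],0],
  [[-0.6,-3.25,0],[0,0,0],0],
])

```text
clock: 3.33
position: [0.4773, -0.0853, 0.2211]
ee_rot: [[0.978, -0.209, 0.001], [-0.209, -0.978, -0.0], [0.001, 0.0, -1.0]]
force: [0.6, 0.1, 0.5]
width: 0.001
```

```bash
python3 - <<'E'
from h import *
s=robot.read_state();print(s['clock'],s['position'],s['q'])
plan([(U(-.066,.024,.12),RT)])
E
```

```text
3.3333 [ 0.47729224 -0.08534244  0.22112972] [ 0.33749526  0.35447427 -0.31981686  2.15868768  0.18118513  0.6521528
 -0.31906299]
[[-0.44, -2.71, 1.68], [0.0, -0.0, -0.0], 0]
[[-0.44, -2.71, 1.69], [0.0, -0.0, -0.0], 0]
[[-0.44, -2.71, 1.68], [0.0, -0.0, -0.0], 0]
[[-0.44, -2.7, 1.69], [0.0, -0.0, -0.0], 0]
[[-0.45, -2.71, 1.68], [0.0, -0.0, -0.0], 0]
[[-0.44, -2.7, 1.69], [0.0, -0.001, -0.001], 0]
-- [0.48546113 0.07897966 0.1199925 ]
```

Request:
jog_arm([
  [[-0.44,-2.7,1.3],[0,0,0],0],
  [[-0.44,-2.7,1.5],[0,0,0],0],
  [[-0.44,-2.7,1.7],[0,0,0],0],
  [[-0.44,-2.7,1.8],[0,0,0],0],
  [[-0.44,-2.7,1.9],[0,0,0],0],
  [[-0.44,-2.7,1.9],[0,0,0],0],
  [[0,0,0],[0,0,0],0],
  [[0,0,0],[0,0,0],0],
])

```text
clock: 4.0
position: [0.485, 0.0795, 0.119]
ee_rot: [[0.979, -0.204, -0.001], [-0.204, -0.979, 0.0], [-0.002, -0.0, -1.0]]
force: [0.3, -0.4, -0.2]
width: 0.001
```

```bash
python3 - <<'E'
from h import *
import cv2
s=robot.read_state();p=np.array(s['position']);print(s['clock'],p,p-U(-.066,.024,0))
a=robot.get_image('side')
t=p-[0,0,.022]
print(proj('side',t),proj('top',t))
cv2.imwrite('pics/s1.png',cv2.resize(a[130:280,140:300],None,fx=4,fy=4,interpolation=cv2.INTER_CUBIC))
E
```

```text
4.0 [0.48497041 0.07945789 0.11904922] [-0.00048258  0.0004268   0.11904922]
[173.87248061 185.7660414 ] [244.9214152  253.69733904]
```

View pics/s1.png

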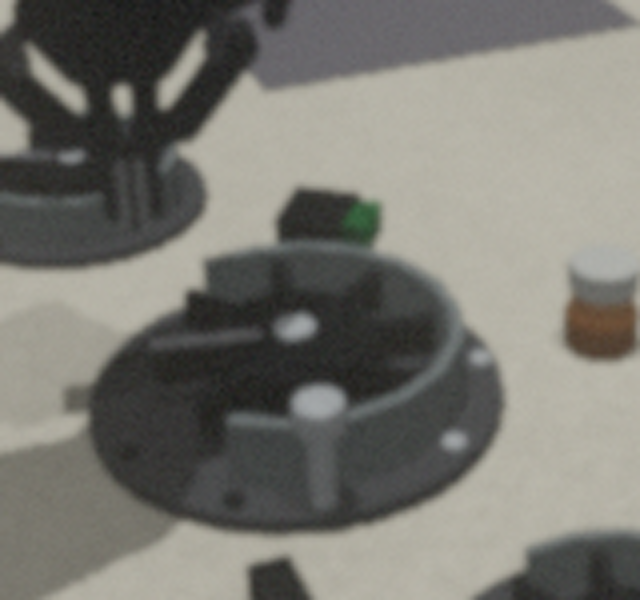

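The jaws are shut, and the predicted tip (crop 135,223) matches the seen tip (135,228). Descending into the gap.

Request:
jog_arm([
  [[0.05,0.05,1.8],[0,0,0],0],
  [[0,0,1.8],[0,0,0],0],
  [[0,0,1.5],[0,0,0],0],
  [[0,0,1.0],[0,0,0],0],
  [[0,0,0.6],[0,0,0],0],
  [[0,0,0.4],[0,0,0],0],
  [[0,0,0],[0,0,0],0],
  [[0,0,0],[0,0,0],0],
])

```text
clock: 4.72
position: [0.4859, 0.0765, 0.0492]
ee_rot: [[0.978, -0.209, 0.001], [-0.209, -0.978, 0.0], [0.001, -0.0, -1.0]]
force: [0.1, -0.7, 0.4]
width: 0.006
```

Request:
jog_arm([
  [[0,0.4,0],[0,0,0],0],
  [[0,0.4,0],[0,0,0],0],
  [[0,0.4,0],[0,0,0],0],
  [[0,0.4,0],[0,0,0],0],
  [[0,0.4,0],[0,0,0],0],
  [[0,0.4,0],[0,0,0],0],
  [[0,0.4,0],[0,0,0],0],
  [[0,0.4,0],[0,0,0],0],
])

```text
clock: 5.38
position: [0.4779, 0.0437, 0.0487]
ee_rot: [[0.978, -0.21, -0.002], [-0.21, -0.978, -0.002], [-0.002, 0.003, -1.0]]
force: [0.8, -0.2, -0.6]
width: 0.002
```

```bash
python3 - <<'E'
from h import *
s=robot.read_state();p=np.array(s['position']);d=p-C;print(d@ux,d@uy,d[2],s['force'])
E
```

```text
-0.06598563699491553 -0.01214318866749987 0.048718950721169656 [ 0.76252193 -0.1538926  -0.56374514]
```

Request:
jog_arm([
  [[0,0.4,0],[0,0,0],0],
  [[0,0.4,0],[0,0,0],0],
  [[0,0.4,0],[0,0,0],0],
  [[0,0,0],[0,0,0],0],
  [[0,0,0],[0,0,0],0],
])

```text
clock: 5.8
position: [0.476, 0.0332, 0.0487]
ee_rot: [[0.978, -0.209, -0.001], [-0.209, -0.978, -0.0], [-0.001, 0.001, -1.0]]
force: [0.4, -0.6, 0.7]
width: -0.001
```

```bash
cat > look.py <<'E'
from h import *
import cv2,sys
n=sys.argv[1]
s=robot.read_state();p=np.array(s['position']);d=p-C;print(s['clock'],d@ux,d@uy,d[2],s['force'])
a=robot.get_image('side');b=robot.get_image('top')
A=cv2.resize(a[170:270,150:270],(480,400),interpolation=cv2.INTER_CUBIC)
B=cv2.resize(b[180:280,215:310],(380,400),interpolation=cv2.INTER_CUBIC)
cv2.imwrite(f'pics/{n}.png',cv2.resize(np.hstack([A,B]),None,fx=.92,fy=.92))
for k in(0,1,2,3):
    t=YAW+np.pi+k*np.pi/4;P=C+[.064*np.cos(t),.064*np.sin(t),.045]
    print(k,'side',(proj('side',P)-[150,170])*4*.92,'top',(proj('top',P)-[215,180])*[4*.92]*1+[480*.92,0])
E
python3 look.py k1
```

```text
5.8 -0.06569236976385093 -0.022770805556378865 0.048686656437159075 [ 0.39648951 -0.59458511  0.68079312]
0 side [104.66350115 168.6424546 ] top [596.9490543  279.32915282]
1 side [148.54008513 214.19170174] top [678.27903524 264.59799462]
2 side [245.45614129 225.00362744] top [724.70958265 196.71249568]
3 side [330.07267662 192.81764117] top [709.40271079 116.61336655]
```

View pics/k1.png

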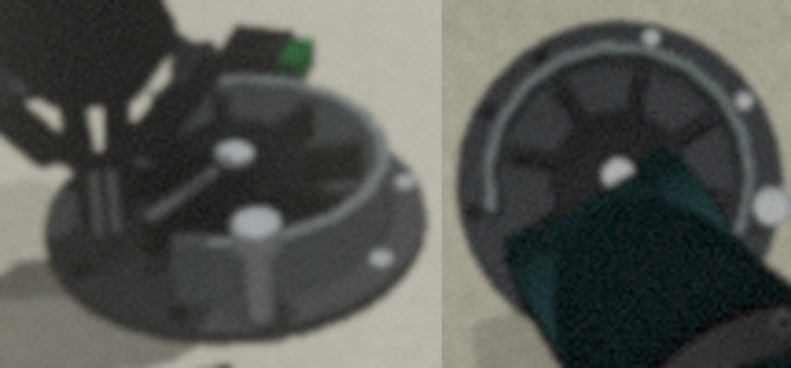

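One click is done: the strip end is at (150,216), against (148.5,214) predicted for click 1. Next I lift out, go back and repeat.

Request:
jog_arm([
  [[0,0,-0.5],[0,0,0],0],
  [[0,0,-1.5],[0,0,0],0],
  [[0,0,-2.0],[0,0,0],0],
  [[0,0,-1.5],[0,0,0],0],
  [[0,0,-0.5],[0,0,0],0],
  [[0,0,0],[0,0,0],0],
])

```text
clock: 6.4
position: [0.4773, 0.034, 0.1101]
ee_rot: [[0.978, -0.208, 0.003], [-0.208, -0.978, 0.001], [0.003, -0.001, -1.0]]
force: [0.7, -0.2, -0.3]
width: 0.002
```

Request:
jog_arm([
  [[0,-0.8,0],[0,0,0],0],
  [[0,-1.2,0],[0,0,0],0],
  [[0,-1.2,0],[0,0,0],0],
  [[0,-1.0,0],[0,0,0],0],
  [[0,-0.5,0],[0,0,0],0],
  [[0,0,0],[0,0,0],0],
  [[0,0,0],[0,0,0],0],
  [[0,0,0],[0,0,0],0],
])

```text
clock: 7.07
position: [0.4858, 0.0794, 0.1086]
ee_rot: [[0.978, -0.209, -0.001], [-0.209, -0.978, -0.001], [-0.001, 0.001, -1.0]]
force: [0.6, -0.8, 0.0]
width: 0.002
```

```bash
python3 look.py k2
```

```text
7.0667 -0.06571245291843418 0.024398933321706635 0.1085618796106175 [ 0.6381102  -0.80022391  0.04929526]
0 side [104.66350115 168.6424546 ] top [596.9490543  279.32915282]
1 side [148.54008513 214.19170174] top [678.27903524 264.59799462]
2 side [245.45614129 225.00362744] top [724.70958265 196.71249568]
3 side [330.07267662 192.81764117] top [709.40271079 116.61336655]
```

View pics/k2.png

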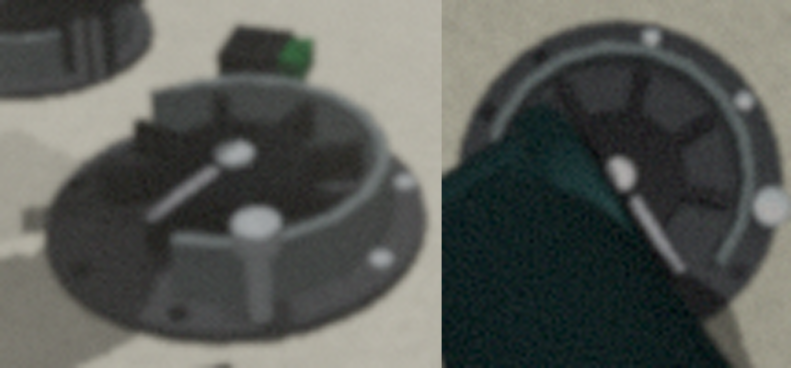

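The strip rests at click 1 (side 150,216; top 681,268), and the hand is over gap_in. Second sweep.

Request:
jog_arm([
  [[0,0,1.5],[0,0,0],0],
  [[0,0,1.5],[0,0,0],0],
  [[0,0,1.2],[0,0,0],0],
  [[0,0,1.0],[0,0,0],0],
  [[0,0,0.5],[0,0,0],0],
  [[0,0,0.3],[0,0,0],0],
  [[0,0,0],[0,0,0],0],
  [[0,0,0],[0,0,0],0],
])

```text
clock: 7.83
position: [0.4864, 0.0797, 0.049]
ee_rot: [[0.978, -0.209, 0.0], [-0.209, -0.978, 0.0], [0.0, -0.0, -1.0]]
force: [0.1, -1.1, -0.6]
width: 0.002
```

Request:
jog_arm([
  [[0,0.4,0],[0,0,0],0],
  [[0,0.4,0],[0,0,0],0],
  [[0,0.4,0],[0,0,0],0],
  [[0,0.4,0],[0,0,0],0],
  [[0,0.4,0],[0,0,0],0],
  [[0,0.4,0],[0,0,0],0],
  [[0,0.4,0],[0,0,0],0],
  [[0,0.4,0],[0,0,0],0],
])

```text
clock: 8.5
position: [0.4799, 0.0472, 0.049]
ee_rot: [[0.978, -0.209, 0.0], [-0.209, -0.978, -0.001], [0.001, 0.001, -1.0]]
force: [1.2, 0.5, 0.1]
width: 0.001
```

Request:
jog_arm([
  [[0,0.4,0],[0,0,0],0],
  [[0,0.4,0],[0,0,0],0],
  [[0,0.4,0],[0,0,0],0],
  [[0,0.3,0],[0,0,0],0],
  [[0,0,0],[0,0,0],0],
  [[0,0,0],[0,0,0],0],
])

```text
clock: 9.0
position: [0.4761, 0.0334, 0.0487]
ee_rot: [[0.978, -0.209, -0.001], [-0.209, -0.978, -0.0], [-0.0, 0.0, -1.0]]
force: [0.6, 0.1, -1.7]
width: 0.001
```

```bash
python3 look.py k3
```

```text
9.0 -0.06561032331549943 -0.02259299179667893 0.04870956061088959 [ 0.58803907  0.07337423 -1.69745718]
0 side [104.66350115 168.6424546 ] top [596.9490543  279.32915282]
1 side [148.54008513 214.19170174] top [678.27903524 264.59799462]
2 side [245.45614129 225.00362744] top [724.70958265 196.71249568]
3 side [330.07267662 192.81764117] top [709.40271079 116.61336655]
```

View pics/k3.png

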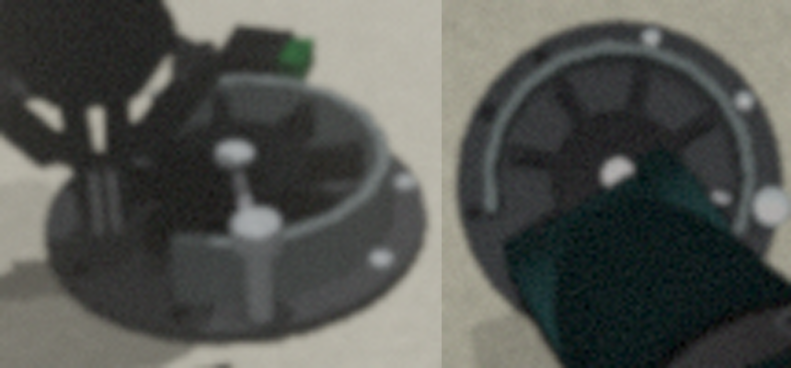

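The strip now points at the pin: its end is at top (722,198), against (725,197) predicted for click 2. I'll lift straight out and move clear.

Request:
jog_arm([
  [[0,0,-0.5],[0,0,0],0],
  [[0,0,-1.5],[0,0,0],0],
  [[0,0,-2.5],[0,0,0],0],
  [[0,0,-3.0],[0,0,0],0],
  [[0,0,-3.0],[0,0,0],0],
  [[0,0,-3.0],[0,0,0],0],
  [[0,0,-2.0],[0,0,0],0],
  [[0,0,0],[0,0,0],0],
])

```text
clock: 9.77
position: [0.4789, 0.0345, 0.2081]
ee_rot: [[0.978, -0.208, 0.009], [-0.208, -0.978, 0.001], [0.008, -0.003, -1.0]]
force: [1.0, -0.4, 0.8]
width: -0.001
```

Request:
jog_arm([
  [[0.5,2.0,-0.5],[0,0,0],0],
  [[0.5,3.0,-0.5],[0,0,0],0],
  [[0.5,3.0,0],[0,0,0],0],
  [[0.5,3.0,0],[0,0,0],0],
  [[0.5,3.0,0],[0,0,0],0],
  [[0.5,3.0,0],[0,0,0],0],
  [[0.5,3.0,0],[0,0,0],0],
  [[0.5,3.0,0],[0,0,0],0],
])

```text
clock: 10.43
position: [0.4667, -0.2006, 0.2132]
ee_rot: [[0.978, -0.208, -0.001], [-0.208, -0.978, 0.0], [-0.001, -0.0, -1.0]]
force: [1.5, 0.1, -0.3]
width: 0.0
```

Request:
jog_arm([
  [[0.5,3.0,0],[0,0,0],0],
  [[0.5,2.0,0],[0,0,0],0],
  [[0,0,0],[0,0,0],0],
  [[0,0,0],[0,0,0],0],
  [[0,0,0],[0,0,0],0],
  [[0,0,0],[0,0,0],0],
])

```text
clock: 10.93
position: [0.4669, -0.2486, 0.2135]
ee_rot: [[0.979, -0.206, -0.001], [-0.206, -0.979, 0.001], [-0.001, -0.001, -1.0]]
force: [0.1, 0.0, 0.4]
width: -0.003
```

```bash
python3 look.py k4; python3 - <<'E'
from h import *
import cv2
cv2.imwrite('pics/full.png',robot.get_image('top'))
for l in('conn_wide','conn_slim','seal_jar','mark'):
    ci=robot.camera_info('top')
    for d in robot.mark_of('top',l)[:3]:print(l,round(d['confidence'],2),np.round(ci['position']+ci['rotation']@d['xyz'],3))
E
```

```text
10.9333 -0.0158710868390715 -0.30027131945813 0.21347876674446983 [0.05780524 0.04370485 0.38234942]
0 side [104.66350115 168.6424546 ] top [596.9490543  279.32915282]
1 side [148.54008513 214.19170174] top [678.27903524 264.59799462]
2 side [245.45614129 225.00362744] top [724.70958265 196.71249568]
3 side [330.07267662 192.81764117] top [709.40271079 116.61336655]
conn_wide 0.61 [ 0.61   0.195 -0.001]
conn_slim 0.59 [ 0.49  -0.1    0.002]
seal_jar 0.66 [ 0.705  0.035 -0.002]
mark 0.85 [ 0.533 -0.016  0.05 ]
mark 0.85 [0.451 0.312 0.034]
mark 0.81 [ 0.548 -0.183  0.033]
```

View pics/k4.png

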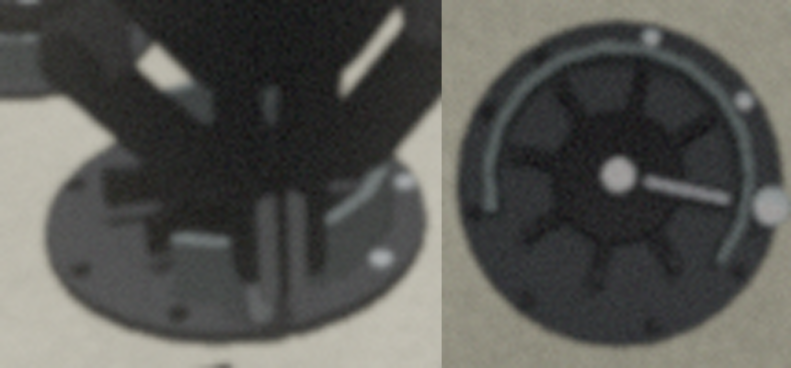

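View pics/full.png

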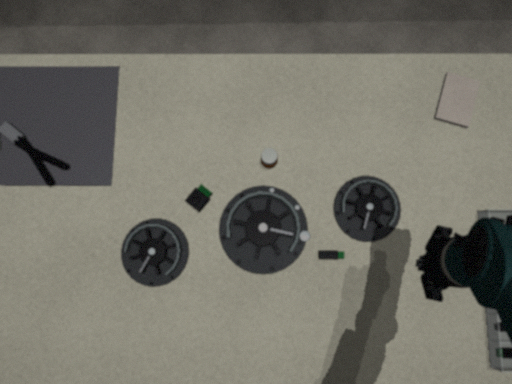

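The top view shows the strip from (263,228) to (292,233), pointing straight at the pin at (304,236). The connectors and jar are unmoved, and the hand is about 20 cm up and clear.

```bash
python3 -c "
from rig import robot
print(robot.job_done(), robot.read_state()['clock'])"
```

```text
the job is handed in; nothing more can be done
the job is handed in; nothing more can be done
```

The large middle tally wheel is at its full count, and the job was handed in about 11 s into the 54 s allowed. The pin stood in the 2-click hole (unit -y). I made two anticlockwise one-click sweeps with the shut fingertips in the open front, lifting straight out each time.

- **Wheel:** the last top view shows the strip tooth at rest pointing at the pin, one click after another with no run-on. After the second sweep its end was within about 3 px (in the enlarged crop) of where click 2 should put it.
- **Loose parts:** both connectors and the jar were found within a few mm of their starting places, which is the detector's own error.
- **Hand:** it finished about 30 cm from the wheel and 20 cm up, and force readings stayed below about 2 N at every check.
- **Disagreements:** the cameras put the wheel axis about 3 mm apart, so I used the mean. The arm stood about 3 mm to one side on the first descent, which did no harm. In the last side view the hand hid the wheel, so the final check rests on the top view alone.

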